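# Load the battery pack into the bench dock and clamp it home

## Robot

A 6-joint arm with a two-finger parallel gripper is mounted at the origin on the work surface. World frame = base frame: x ahead of the robot, y to its left, z up, the work surface at z = 0. Lengths are in m, angles in rad, forces in N, time in s.
With the tool pointing down it reaches from about 0.35 to 0.975 m from the base axis. Payload 4.9 kg.
Tool frame: the origin (TCP) lies at the very end of the fingers, on their centre line; the grasp point (between the pads) lies 19 mm behind it; z points along the fingers, y is the line along which they close (so a half turn about z gives the same grasp; the last joint's range is limited). The gripper opens to 85 mm and grips with 20 to 120 N. Pads are 22 mm wide; open, the fingers measure 114 mm over their backs; the gripper's body (76 mm by 85 mm) begins 54 mm behind the grasp point. The pads swing forward as they close: fully open they stand 13 mm farther back than shut.
Start: joints at [-1.384, 0.053, 1.613, -0, 1.476, -0.119], TCP at [0.188, -0.596, 0.231] pointing down, gripper open.
Joint ranges: [-3.01, 3.01], [-1.01, 2.22], [0.06, 2.58], [-1.02, 4.17], [0.09, 2.62], [-3.14, 3.14]. Speed limits (rad/s): [2.57, 2.57, 3.14, 3.14, 3.14, 3.14].

## Interface

Orientations are given as a unit quaternion [w, x, y, z].
In Python, from plant import state, optics, ticket, nets gives the robot as it stands. The module is installed in compiled form; this text tells all that it offers.
- The arm moves only by the shell command python3 -m inch 'ROWS' [OPENING]. ROWS is JSON, a list of rows, each an object of numbers: "dx", "dy", "dz": the shift along the tool's x, y, z as a fraction of full scale; "rx", "ry", "rz": the turn, a rotation vector about the tool's x, y, z as a fraction of full scale. In form: [{"dx": .., "dy": .., "dz": .., "rx": .., "ry": .., "rz": ..}, ...]. A call has 1 to 5 rows; each row is the pose to reach, as a shift and turn from the pose commanded when the call began, along the tool's axes at that moment; what a row does not reach only later rows make up. Full scale, the value 1, is 0.8 m for a shift and 1.5 rad for a turn. A row lasts 1/10 s, in which the tool goes at most 50 mm and 8.59 degrees, less where a joint would pass 70% of its speed; a pose out of reach is approached as far as the arm can. A call with a number of a shift or a turn outside -1 to 1 is refused whole. A call with a gripper value outside its range is refused whole. OPENING is the opening, from -1 (shut) to 1 (fully open), set as the call begins (- or left out, the last holds). The fingers move at their own pace and stop on an object; the grip force is fixed at half the most. Time passes only in rows, so rows that repeat a pose let the fingers close. It gives the time, the measured TCP pose, the force, the opening and the grip force at its end, in the units of the state.
- state(): the state, without advancing time (a new reading comes with each control period).
- optics.grab_frame(name): name is "side" or "top"; returns the picture (480x640x3 uint8, red, green, blue); there is no depth.
- optics.camera_info(name): a dict with "fx", "fy", "cx", "cy" (pixels), "k1" (the pictures are not rectified: a ray, as slopes to the right and down, at radius r is drawn at 1 + k1 r^2 times it, then the intrinsics apply), "R" (3x3) and "t" (3): a world point X has camera coordinates R X + t. Camera axes: x right, y down, z forward; pixel columns grow to the right and rows downward; lengths in m; the calibration is good to about 2 mm. A picture is of the moment at which its call begins. camera_info takes no time and is no camera call.
- ticket.job_done(): hands the job in; it is judged then, once.
Trained networks look in the newest picture that a camera, given by its name, has taken for a name from the list of things; names that differ only in an ending like _2 or _b are one class to them, and where a whole thing is asked for, a point or a joint stands for the part that bears it (a point fixed in the world has none). Each returns a list of dicts, best first, with "confidence" (0 to 1); they miss things now and then, are a little off and sometimes report something else, mostly with a low value. They report only what shows in the picture. A call takes as long as a camera call.
- nets.boxes_of(camera, name): "bbox" ([centre column, centre row, width, height] in pixels, round what is visible of it).
- nets.outline_of(camera, name): "pixels" (480x640 bool, what is visible of it) and "bbox" ([centre column, centre row, width, height] in pixels, round what is visible of it).
The state is a dict: "time": time; "joint_pos": joint angles; "joint_vel": joint speeds; "joint_efforts": joint torques, N m; "tool_pos": TCP position; "tool_rot": TCP orientation; "contact_force": force on the tool from outside, world axes, zero at the start; "ft_torque": the same for the moment, N m; "gripper_width": opening from 0.0 (shut) to 1.0 (fully open); "grasp_force": force on a finger pad.
Only numpy, scipy, OpenCV 4.12 (cv2) and the standard library are available. Lean on these libraries where they do the work, as an engineer would, in place of code of your own. Each camera call takes 0.05 s, during which the arm holds its last target. There are 200 camera calls.

## Task

Take the red-topped battery pack out of the wooden rack and lower it into the dock's socket without dropping it, its yellow-marked end towards the clamp's hinge. Then swing the hinged clamp down by its red handle until it is fully closed and has driven the pack home, and let go. Leave the grey-topped pack and the other things on the bench where they are.

Things in the scene. Friction and masses are not known exactly. Their poses are not given: they have to be found in the camera images.
- pack_center (a point): Battery pack to load: upright black block with a red top, 56 mm (own x) by 40 (own y) by 60 high (z), about 250 g. Point: its centre, 30 mm above its underside. Its +x end is marked: yellow stripe across the top at that end, yellow face with two brass contacts. Starts upright in either bay of the rack, axes along the rack's.
- pack_mark (a point): Point inside the red-topped pack 20 mm from its centre towards the yellow-marked end (its +x), half-way up.
- spare_center (a point): Spare battery pack, same size and shape but with a grey top; it stands in the rack's other bay and stays there. Point: its centre, half-way up.
- rack: Fixed plywood rack, 68 mm (x) by 118 (y), origin under its centre. Floor 6 mm thick; two bays at y = -27 and +27 mm. Three 10 mm cheeks at y = -54, 0, +54 rise 4 mm above the packs (70 mm over the bench), so packs cannot be gripped on their y faces there. The x sides are open but for lips 14 mm high: grip a pack across its 56 mm length and lift it straight up by 75 mm.
- dock: Fixed grey and mint-green dock on an aluminium foot; origin on the bench under the socket's centre, +x towards the clamp's hinge. Foot: x -63 to +87 mm, y -48 to +48. Behind the socket a block reaches x = 80 mm, 108 mm high. The pack goes in with its +x along the dock's +x. The bench between rack and dock is free: stand the pack there to change the hold.
- dock_mouth (a point): Centre of the socket between the tops of its guide walls, 102 mm above the bench. Socket 60 mm (x) by 44 (y): 2 mm play each side, flared at the top (walls +4.5 mm, lips +2.5). Walls 54 mm wide on both x sides (near one ends at x = -38) stand above the pack's top, so no fingers fit on its x faces; on the y sides only lips 42 mm above the bench, 6 mm thick: hold the pack across its 40 mm width.
- dock_home (a point): Fixed point: where the pack's centre is when fully home (54 mm above the bench, over the dock's origin); axes as the dock's. Standing on the unpressed plate the pack is 8 mm higher (underside at 32 mm, top at 92 mm, sunk 10 mm between the lips).
- clamp_hinge (a point): Centre of the clamp's hinge axis, which runs along the dock's y, 70 mm from the socket's centre towards +x and 100 mm above the bench.
- clamp_handle (a point): Centre of the clamp's red round handle bar, 14 mm thick, along the dock's y, 150 mm from the hinge. The clamp is a steel frame: two side bars 70 mm apart inside, this bar across the end, and a rubber roller across, 70 mm from the hinge, that presses the pack. Pinch it from above between the side bars (fingers closing along the dock's x; it can turn in the pinch), or push it.
- clamp (a joint): Clamp angle, rad: 0 closed (frame level, handle 80 mm from the socket's centre on the -x side, 100 mm high), 1.57 upright, to 1.95. Handle = hinge - 150 mm*cos(angle) along dock x, + 150 mm*sin(angle) up. Starts at 1.6 to 1.85. Stiff hinge: stays where left, also closed on the pack. Closing takes 3 to 8 N at the handle, most in the last 0.12 rad, which drive the pack down.
- plate (a joint): How far the sprung brass plate in the bottom of the socket is pressed down, m: 0 free, 0.008 with the pack home (about 5 N starts it, 10 N at home; it carries the pack's weight unpressed).
- trophy: Brass cup on a black base, 180 mm high, base 70 mm square, origin under its centre. Bystander.
- motor: Red and black motor module, 50 mm square and 80 mm high with its shaft, origin under its centre. Bystander.
- driver_grip (a point): Screwdriver, 180 mm long, lying on the bench to the left, nearer the robot than the rack; point in the middle of its handle. Bystander.

How it is judged:
On the way:
1. the pack stands in the dock's socket, marked end to the hinge, let go, the clamp still open (x of pack_center in the frame of dock_home between -0.005 and 0.005 m and y of pack_center in the frame of dock_home between -0.005 and 0.005 m and x of pack_mark in the frame of dock_home above 0.012 m and angle between pack_center's own z axis and vertical below 0.08 rad and z of pack_center in the frame of dock_home between -0.003 and 0.0125 m and value of joint clamp above 0.8 rad and contact force between the fingers and pack below 0.1 N), for 0.2 s.
At the end, for the whole second after the job is handed in: The red-topped pack is in the dock's socket within 5 mm of its centre each way, upright, marked end to the hinge, its centre no more than 3.5 mm above home, at rest; the clamp is closed to within 0.06 rad; the spare pack is still in the rack (x of pack_center in the frame of dock_home between -0.005 and 0.005 m and y of pack_center in the frame of dock_home between -0.005 and 0.005 m and x of pack_mark in the frame of dock_home above 0.012 m and angle between pack_center's own z axis and vertical below 0.08 rad and z of pack_center in the frame of dock_home between -0.004 and 0.0035 m and value of joint clamp below 0.06 rad and linear speed of pack below 0.02 m/s and z of spare_center in the frame of rack below 0.045 m); the robot touches nothing.
It fails at once if the pack is dropped into the dock (horizontal distance between pack_center and dock_home below 0.012 m and z of pack_center in the frame of dock_home below 0.06 m and linear speed of pack above 0.35 m/s).
It fails at once if a bystander is pushed away or toppled (distance of any of trophy, motor from where it was at the start of the episode above 0.04 m or distance of driver_grip from where it was at the start of the episode above 0.05 m or distance of spare_center from where it was at the start of the episode above 0.03 m).
It also fails if it takes over 72 s, if anything falls off the work surface, if the arm or the gripper's body presses on something with over 40 N, if the wrist force passes 120 N, or if a joint passes its speed limit or range.

## Working session

There is one attempt and no reset: what is moved stays moved. The work goes in short steps, Python scripts to look and compute and a shell command to move; the robot and the scene stay as the last step left them, time stands still between calls to the robot, and variables do not carry over. Pictures are saved under pics/ and viewed, at most 10 in all, crops included, and the job is handed in when it is done.

```bash
mkdir -p pics
python3 - <<'E'
from plant import state, optics, nets
import cv2, numpy as np
s=state(); print(s)
for c in ("side","top"):
    im=optics.grab_frame(c); cv2.imwrite(f"pics/{c}0.png",im[:,:,::-1]); i=optics.camera_info(c); print(c,i)
    for n in ("pack_center","spare_center","rack","dock","clamp_handle","trophy","motor","driver_grip"):
        print(c,n,[(round(d["confidence"],2),[int(v) for v in d["bbox"]]) for d in nets.boxes_of(c,n)][:3])
E
```

```text
{'time': 0.0, 'joint_pos': array([-1.38399361e+00,  5.33410435e-02,  1.61429340e+00, -1.08176791e-05,
        1.47594299e+00, -1.18981400e-01]), 'joint_vel': array([-0.00079395, -0.00022247, -0.0012032 , -0.00084324, -0.0021843 ,
       -0.00096312]), 'joint_efforts': array([ 1.40516637e-03, -3.93681800e+01, -3.70174098e+01, -1.09809398e-04,
        7.11614237e-03,  8.04695020e-06]), 'tool_pos': array([ 0.18804565, -0.5954034 ,  0.23007315]), 'tool_rot': array([-9.91634034e-04,  9.88334194e-01,  1.52297526e-01, -3.90269720e-05]), 'contact_force': array([-0.50205807,  0.06549537, -0.18729   ]), 'ft_torque': array([ 0.04208412,  0.03755854, -0.04596813]), 'grasp_force': 0.0, 'gripper_width': 1.0013137913636996}
side {'fx': 518.1403285059804, 'fy': 518.1403285059804, 'cx': 320.98147463023764, 'cy': 238.32778926724376, 'k1': -0.09936468409357628, 'R': array([[-0.91876015, -0.39445683, -0.0168401 ],
       [-0.29787557,  0.72053779, -0.62617525],
       [ 0.25913303, -0.57028861, -0.77950046]]), 't': array([0.54734156, 0.19866675, 0.9368776 ])}
side pack_center [(0.94, [303, 369, 36, 50])
[... 360 characters left out ...]
 {'fx': 433.4082001165013, 'fy': 433.4082001165013, 'cx': 321.72799371424503, 'cy': 251.00550727191924, 'k1': -0.055060905946553385, 'R': array([[ 0.01397188, -0.99986676, -0.00844136],
       [-0.99467535, -0.01303626, -0.10223013],
       [ 0.10210646,  0.00982476, -0.99472496]]), 't': array([0.04358777, 0.55462849, 0.94381143])}
top pack_center [(0.82, [220, 268, 32, 27])]
top spare_center [(0.98, [227, 245, 35, 28]), (0.61, [348, 153, 47, 67]), (0.51, [201, 177, 35, 39])]
top rack [(0.59, [224, 256, 52, 60])]
top dock [(0.68, [461, 250, 80, 91])]
top clamp_handle []
top trophy [(0.84, [349, 153, 46, 68])]
top motor [(0.68, [199, 177, 28, 35])]
top driver_grip [(0.66, [193, 332, 65, 51])]
```

Run:
```python
import cv2, numpy as np
t=cv2.imread("pics/top0.png"); s=cv2.imread("pics/side0.png")
a=cv2.resize(t[190:310,180:280],(500,600),interpolation=cv2.INTER_CUBIC)
b=cv2.resize(t[190:310,405:525],(600,600),interpolation=cv2.INTER_CUBIC)
cv2.imwrite("pics/top_rack.png",a);cv2.imwrite("pics/top_dock.png",b)
cv2.imwrite("pics/side_dock.png",cv2.resize(s[60:220,320:460],(525,600),interpolation=cv2.INTER_CUBIC))
```

```text
(no output)
```

View pics/top0.png

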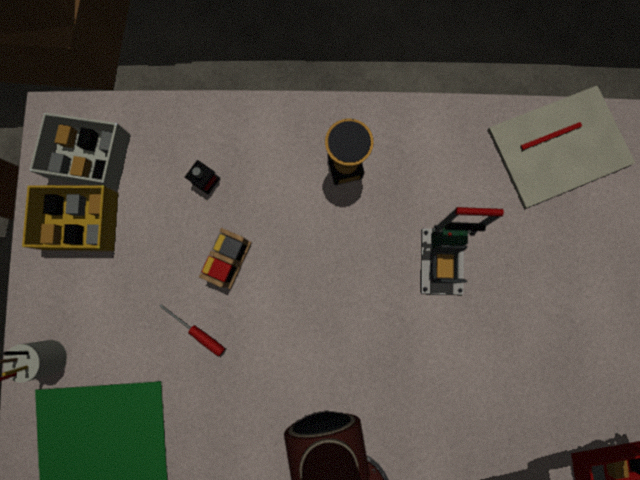

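View pics/top_rack.png

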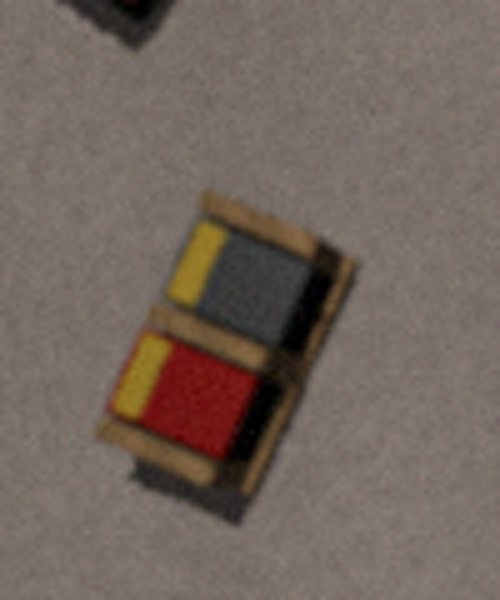

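View pics/top_dock.png

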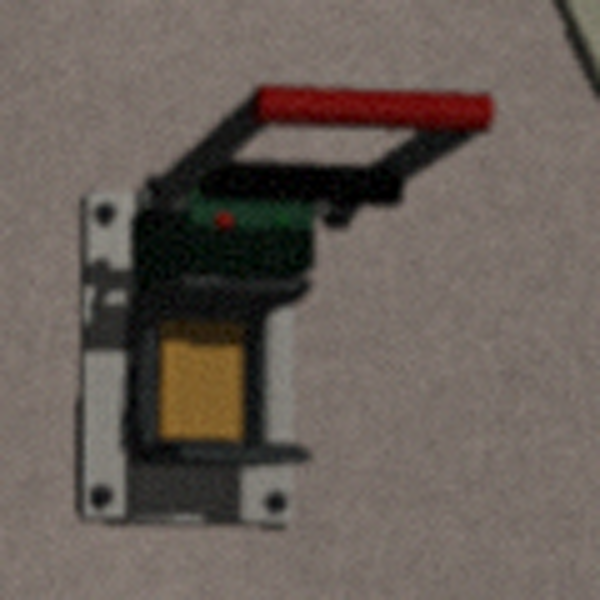

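View pics/side0.png

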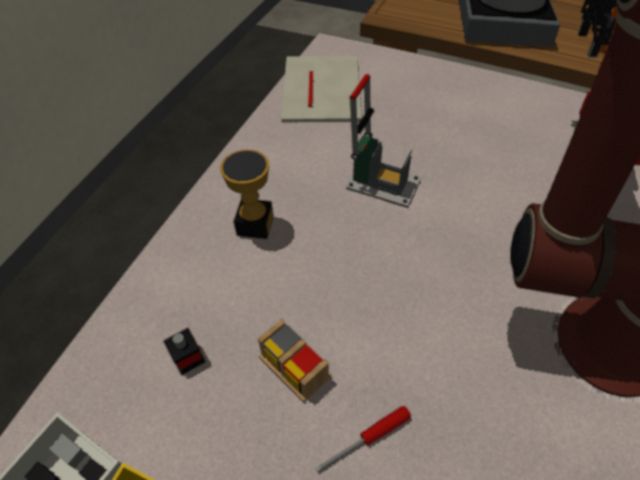

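The top view shows the rack around (224,256) px, with the red pack in the bay nearer the robot and its yellow end to the left. The dock is at about (443,262), hinge side up, and the handle bar runs from (456,211) to (503,212). The side view shows the dock at about (383,175) and its handle at about (360,87). Next I'll look at the side crop of the dock and fit the pack.

View pics/side_dock.png

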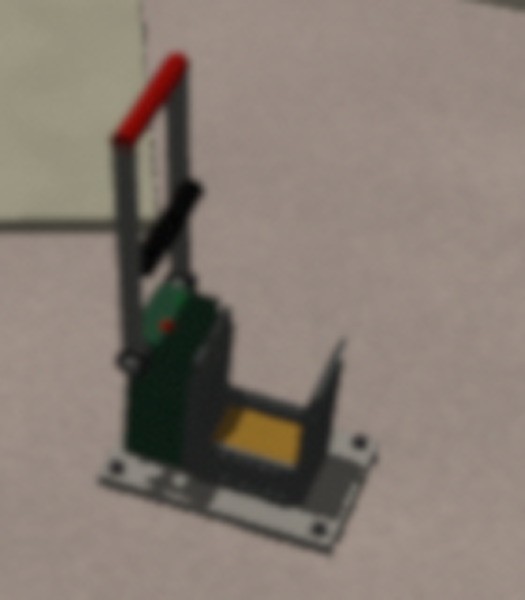

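```bash
cat > h.py <<'E'
import numpy as np, cv2
from plant import optics
def K(c):
    i=optics.camera_info(c); return i,np.array([[i["fx"],0,i["cx"]],[0,i["fy"],i["cy"]],[0,0,1]]),np.array([i["k1"],0,0,0,0.])
def onplane(c,uv,z):
    i,k,d=K(c); p=cv2.undistortPoints(np.float64(uv).reshape(-1,1,2),k,d)[:,0]
    r=np.c_[p,np.ones(len(p))]@i["R"]; C=-i["R"].T@i["t"]
    return (C+r*((z-C[2])/r[:,2])[:,None])
def proj(c,X):
    i,k,d=K(c); return cv2.projectPoints(np.float64(X).reshape(-1,1,3),cv2.Rodrigues(i["R"])[0],i["t"],k,d)[0][:,0]
def masks(im):
    h=cv2.cvtColor(im,cv2.COLOR_BGR2HSV); H,S,V=[h[:,:,j].astype(int) for j in range(3)]
    red=((H<8)|(H>172))&(S>150)&(V>70); yel=(H>17)&(H<35)&(S>150)&(V>80)
    return red,yel
def pack(c,im,box,z):
    x,y,w,hh=box; m=np.zeros(im.shape[:2],bool); m[int(y-hh/2-3):int(y+hh/2+4),int(x-w/2-3):int(x+w/2+4)]=1
    big=cv2.resize(im,None,fx=4,fy=4,interpolation=cv2.INTER_CUBIC); M=cv2.resize(m.astype(np.uint8),None,fx=4,fy=4,interpolation=0)>0
    out=[]
    for q in masks(big):
        q=(q&M).astype(np.uint8); n,l,st,ce=cv2.connectedComponentsWithStats(q)
        out.append([(l==k) for k in np.argsort(-st[1:,4])+1][:3])
    return out
def px(m): 
    v,u=np.nonzero(m); return (np.c_[u,v]+.5)/4-.5
E
python3 - <<'E'
from h import *
for c,box in (("top",(220,268,36,31)),("side",(303,369,40,54))):
    im=cv2.imread(f"pics/{c}0.png"); r,y=pack(c,im,box,.066)
    for z,q in (("red",r),("yel",y)):
        for m in q:
            if m.sum()<60: continue
            P=onplane(c,px(m),.066); rc=cv2.minAreaRect(np.float32(P[:,:2]*1000)); print(c,z,m.sum(),P.mean(0).round(4),px(m).mean(0).round(1),[np.round(v,1) for v in rc])
E
```

```text
top red 5357 [0.507  0.2714 0.066 ] [219.2 269.6] [array([507.7, 273.3]), array([43.5, 40.9]), np.float64(67.5)]
top yel 1387 [0.517  0.2968 0.066 ] [207.8 264.8] [array([516.8, 296.9]), array([12.3, 36.2]), np.float64(68.3)]
top yel 137 [0.5507 0.2789 0.066 ] [216.6 249.4] [array([550.2, 279.9]), array([ 4.4, 12.1]), np.float64(0.7)]
side red 7656 [0.5057 0.2705 0.066 ] [306.  358.9] [array([505.8, 270.3]), array([36.7, 40.9]), np.float64(67.1)]
side yel 2604 [0.5159 0.295  0.066 ] [294.3 369.1] [array([516.2, 294.8]), array([13.1, 38.4]), np.float64(67.1)]
side yel 742 [0.5157 0.3091 0.066 ] [290.8 376.5] [array([516.7, 308.9]), array([ 4.4, 32.8]), np.float64(67.2)]
side yel 255 [0.5502 0.2756 0.066 ] [280.8 352. ] [array([549.7, 275.3]), array([ 5.1, 14.4]), np.float64(25.9)]
```

The side crop shows the foot corners at about (346,188), (409,207) and (421,181) px. The handle ends are at (352,97) and (368,77), and the near wall tip is at (411,150). I'll fit the dock pose to these together with the top-view points.

Run:
```python
from h import *
from scipy.optimize import least_squares
T=lambda u,v:((u+.5)/5-.5+405,(v+.5)/5-.5+190)
S=lambda u,v:((u+.5)/3.75-.5+320,(v+.5)/3.75-.5+60)
# (cam, uv, kind)
D=[("top",T(85,195),("f",.087,.048)),("top",T(79,521),("f",-.063,.048)),("top",T(289,526),("f",-.063,-.048)),
("side",S(98,480),("f0",.087,.048)),("side",S(332,550),("f0",-.063,.048)),("side",S(379,452),("f",-.063,-.048)),
("top",T(262,105),("h",1)),("top",T(490,111),("h",-1)),("side",S(120,137),("h",1)),("side",S(180,62),("h",-1)),
("top",T(308,455),("w",-.0365,-.027)),("side",S(343,340),("w",-.037,-.027)),("top",T(308,287),("w",.0345,-.027))]
def model(p):
    x,y,a,th,q,hl=p; c,s=np.cos(a),np.sin(a); out=[]
    for cam,uv,k in D:
        if k[0]=="f": L=[k[1],k[2],th]
        elif k[0]=="f0": L=[k[1],k[2],0]
        elif k[0]=="h": L=[.07-.15*np.cos(q),k[1]*hl,.1+.15*np.sin(q)]
        else: L=[k[1],k[2],.102]
        out.append(proj(cam,[[x+c*L[0]-s*L[1],y+s*L[0]+c*L[1],L[2]]])[0]-uv)
    return np.array(out)
f=least_squares(lambda p:model(p).ravel(),[.5,-.25,0,.01,1.7,.043],loss="soft_l1")
print(f.x.round(4)); print(model(f.x).round(1))
```

```text
[ 0.5242 -0.2262 -0.0232  0.0018  1.6438  0.0406]
[[ 0.2 -0.1]
 [ 0.5 -0.4]
 [ 0.2  0. ]
 [-0.6  1.6]
 [-1.4  2.4]
 [-0.8  0.2]
 [ 0.1 -0.2]
 [ 0.2  0.4]
 [ 0.2  2.5]
 [-0.8  0.8]
 [ 1.6  0.9]
 [ 0.4  0.3]
 [ 1.7  0.4]]
```

```bash
cat > g.py <<'E'
# prints shift/turn (fractions, tool axes) from measured pose to x y z, tool y azimuth (deg), pointing down
import sys, numpy as np
from scipy.spatial.transform import Rotation as Ro
from plant import state
x,y,z,az=map(float,sys.argv[1:5]); s=state(); q=s["tool_rot"]; R=Ro.from_quat([q[1],q[2],q[3],q[0]])
a=np.radians(az); Y=np.array([np.cos(a),np.sin(a),0]); Z=np.array([0,0,-1.]); G=Ro.from_matrix(np.c_[np.cross(Y,Z),Y,Z])
d=R.inv().apply(np.array([x,y,z])-s["tool_pos"])/.8; r=(R.inv()*G).as_rotvec()/1.5
y0=R.as_matrix()[:,1]
print("t",round(s["time"],2),"pos",s["tool_pos"].round(4),"az",round(np.degrees(np.arctan2(y0[1],y0[0])),2),"q6",s["joint_pos"][5].round(2),"F",s["contact_force"].round(1),"w",round(s["gripper_width"],3),"gf",round(s["grasp_force"],1))
print("need d",d.round(4),"r",r.round(4))
E
python3 -m inch '[{"dx":0.2125,"dy":-0.192,"dz":-0.06},{"dx":0.2125,"dy":-0.192,"dz":-0.06},{"dx":0.2125,"dy":-0.192,"dz":-0.06},{"dx":0.2125,"dy":-0.192,"dz":-0.06},{"dx":0.2125,"dy":-0.192,"dz":-0.06}]' && python3 g.py .42 -.2 .28 -72.5
```

```text
validation failed for argument at $[0]...
```

```bash
python3 -m inch '[{"dx":0.21,"dy":-0.19,"dz":-0.06,"rx":0,"ry":0,"rz":0},{"dx":0.21,"dy":-0.19,"dz":-0.06,"rx":0,"ry":0,"rz":0},{"dx":0.21,"dy":-0.19,"dz":-0.06,"rx":0,"ry":0,"rz":0},{"dx":0.21,"dy":-0.19,"dz":-0.06,"rx":0,"ry":0,"rz":0},{"dx":0.21,"dy":-0.19,"dz":-0.06,"rx":0,"ry":0,"rz":0}]' && python3 g.py .42 -.2 .28 -72.5
```

```text
time: 1.4
tool_pos: [0.3039, -0.3982, 0.2805]
tool_rot: [0.001, 0.988, 0.153, 0.001]
contact_force: [-0.2, -0.1, 0.8]
gripper_width: 1.0
grasp_force: 0.0
t 1.4 pos [ 0.3039 -0.3982  0.2805] az -72.39 q6 0.2 F [-0.2 -0.1  0.8] w 1.0 gf 0.0
need d [ 0.2133 -0.1923  0.0005] r [ 0.0009 -0.0006  0.0013]
```

```bash
python3 -m inch '[{"dx":0.21,"dy":-0.19,"dz":0,"rx":0,"ry":0,"rz":0},{"dx":0.21,"dy":-0.19,"dz":0,"rx":0,"ry":0,"rz":0},{"dx":0.21,"dy":-0.19,"dz":0,"rx":0,"ry":0,"rz":0},{"dx":0.21,"dy":-0.19,"dz":0,"rx":0,"ry":0,"rz":0},{"dx":0.21,"dy":-0.19,"dz":0,"rx":0,"ry":0,"rz":0}]' | head -2
python3 -m inch '[{"dx":0.143,"dy":-0.268,"dz":0,"rx":0,"ry":0,"rz":0},{"dx":0.143,"dy":-0.268,"dz":0,"rx":0,"ry":0,"rz":0},{"dx":0.143,"dy":-0.268,"dz":0,"rx":0,"ry":0,"rz":0},{"dx":0.143,"dy":-0.268,"dz":0,"rx":0,"ry":0,"rz":0},{"dx":0.143,"dy":-0.268,"dz":0,"rx":0,"ry":0,"rz":0}]' | head -2
python3 g.py .509 .277 .28 67.4
```

```text
time: 1.9
tool_pos: [0.4182, -0.202, 0.2797]
time: 2.4
tool_pos: [0.4616, 0.0364, 0.2797]
t 2.4 pos [0.4616 0.0364 0.2797] az -72.43 q6 1.18 F [ 0.1 -0.5 -0.2] w 0.999 gf 0.0
need d [ 0.1474 -0.2689 -0.0003] r [ 1.000e-03 -1.000e-04 -1.627e+00]
```

Run:
```python
from h import *
from scipy.optimize import least_squares
T=lambda u,v:((u+.5)/5-.5+405,(v+.5)/5-.5+190)
S=lambda u,v:((u+.5)/3.75-.5+320,(v+.5)/3.75-.5+60)
D=[("top",T(85,195),("f",.087,.048)),("top",T(79,521),("f",-.063,.048)),("top",T(289,526),("f",-.063,-.048)),
("side",S(100,474),("f",.087,.048)),("side",S(330,542),("f",-.063,.048)),("side",S(379,452),("f",-.063,-.048)),
("top",T(262,105),("h",1)),("top",T(490,111),("h",-1)),("side",S(120,137),("h",1)),("side",S(180,62),("h",-1)),
("top",T(308,455),("w",-.037,-.027)),("side",S(343,340),("w",-.037,-.027)),("top",T(308,287),("w",.035,-.027))]
def model(p,D):
    x,y,a,th,q,hl=p[:6]; c,s=np.cos(a),np.sin(a); out=[]
    for cam,uv,k in D:
        if k[0]=="f": L=[k[1],k[2],th]
        elif k[0]=="h": L=[.07-.15*np.cos(q),k[1]*hl,.1+.15*np.sin(q)]
        else: L=[k[1],k[2],.102]
        out.append(proj(cam,[[x+c*L[0]-s*L[1],y+s*L[0]+c*L[1],L[2]]])[0]-uv)
    return np.array(out)
for sel in (D,[d for d in D if d[0]=="top"],[d for d in D if d[0]=="side"]):
    f=least_squares(lambda p:np.r_[model(p,sel).ravel(),(p[3]-.008)*500],[.5,-.25,0,.01,1.7,.043],loss="soft_l1")
    print(f.x.round(4),f.cost.round(2))
print(model(f.x,D).round(1).tolist())
```

```text
[ 0.5239 -0.225  -0.0319  0.0085  1.6449  0.0405] 8.98
[ 0.5243 -0.2242 -0.0279  0.0077  1.6434  0.0404] 2.02
[ 0.5237 -0.2291 -0.0463  0.0075  1.6556  0.0391] 3.3
[[2.9, -0.7], [1.7, -0.7], [1.6, 0.7], [-0.5, -0.5], [-0.6, 1.7], [0.3, -1.7], [3.7, -1.3], [2.0, 0.2], [0.3, 0.5], [-0.5, -0.0], [2.6, 1.7], [1.1, -0.1], [3.5, 0.7]]
```

```bash
python3 -m inch '[{"dx":0.147,"dy":-0.269,"dz":0,"rx":0,"ry":0,"rz":0},{"dx":0.147,"dy":-0.269,"dz":0,"rx":0,"ry":0,"rz":0},{"dx":0.147,"dy":-0.269,"dz":0,"rx":0,"ry":0,"rz":0},{"dx":0.147,"dy":-0.269,"dz":0,"rx":0,"ry":0,"rz":0},{"dx":0.147,"dy":-0.269,"dz":0,"rx":0,"ry":0,"rz":0}]' | head -2
for i in 1 2 3; do python3 -m inch '[{"dx":0,"dy":0,"dz":0,"rx":0,"ry":0,"rz":-0.1},{"dx":0,"dy":0,"dz":0,"rx":0,"ry":0,"rz":-0.2},{"dx":0,"dy":0,"dz":0,"rx":0,"ry":0,"rz":-0.3},{"dx":0,"dy":0,"dz":0,"rx":0,"ry":0,"rz":-0.4},{"dx":0,"dy":0,"dz":0,"rx":0,"ry":0,"rz":-0.5}]' | head -2; done
python3 g.py .509 .277 .13 67.4
```

```text
time: 2.9
tool_pos: [0.5089, 0.2771, 0.2795]
time: 3.4
tool_pos: [0.5089, 0.2747, 0.2793]
time: 3.9
tool_pos: [0.5089, 0.2746, 0.2793]
time: 4.4
tool_pos: [0.509, 0.2746, 0.2794]
t 4.4 pos [0.509  0.2746 0.2794] az 56.79 q6 -0.63 F [-0.2  0.8 -0.1] w 1.001 gf 0.0
need d [0.0016 0.0025 0.1867] r [ 1.000e-04  0.000e+00 -1.235e-01]
```

```bash
python3 -m inch '[{"dx":0.002,"dy":0.003,"dz":0.06,"rx":0,"ry":0,"rz":-0.1},{"dx":0.002,"dy":0.003,"dz":0.12,"rx":0,"ry":0,"rz":-0.123},{"dx":0.002,"dy":0.003,"dz":0.187,"rx":0,"ry":0,"rz":-0.123},{"dx":0.002,"dy":0.003,"dz":0.187,"rx":0,"ry":0,"rz":-0.123},{"dx":0.002,"dy":0.003,"dz":0.187,"rx":0,"ry":0,"rz":-0.123}]' | head -2
python3 g.py .5087 .2767 .026 67.4
python3 - <<'E'
from plant import optics; import cv2, numpy as np
a=optics.grab_frame("side")[300:420,240:360,::-1]; cv2.imwrite("pics/g1.png",cv2.resize(a,(600,600),interpolation=cv2.INTER_CUBIC))
E
```

```text
time: 4.9
tool_pos: [0.5083, 0.2772, 0.1291]
t 4.9 pos [0.5083 0.2772 0.1291] az 67.01 q6 -0.8 F [ 0.4 -0.6  1. ] w 1.001 gf 0.0
need d [-0.0009 -0.0002  0.1288] r [-0.0012 -0.0012 -0.0046]
```

View pics/g1.png

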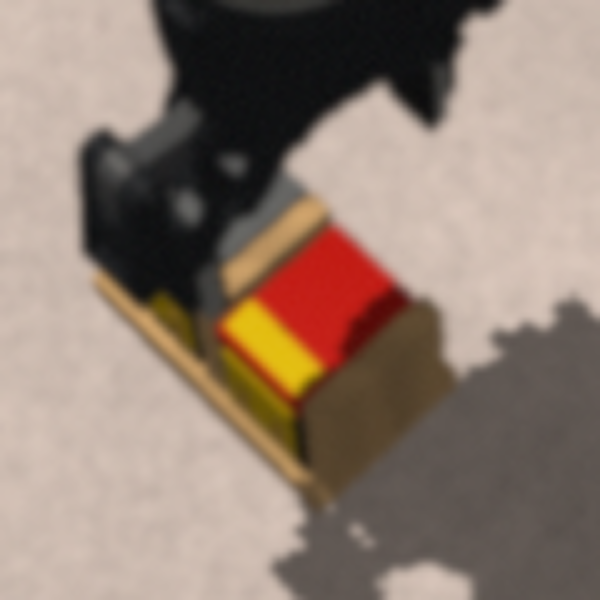

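The gripper is above the red pack at about (60,60) px in the crop centre. Its fingers sit outside the pack's yellow and far ends, as expected, so I'll descend and grip.

```bash
python3 -m inch '[{"dx":-0.001,"dy":0,"dz":0.03,"rx":0,"ry":0,"rz":-0.004},{"dx":-0.001,"dy":0,"dz":0.06,"rx":0,"ry":0,"rz":-0.004},{"dx":-0.001,"dy":0,"dz":0.09,"rx":0,"ry":0,"rz":-0.004},{"dx":-0.001,"dy":0,"dz":0.11,"rx":0,"ry":0,"rz":-0.004},{"dx":-0.001,"dy":0,"dz":0.128,"rx":0,"ry":0,"rz":-0.004}]' | head -2
python3 g.py .5087 .2767 .026 67.4
python3 -m inch '[{"dx":0,"dy":0,"dz":0,"rx":0,"ry":0,"rz":0},{"dx":0,"dy":0,"dz":0,"rx":0,"ry":0,"rz":0},{"dx":0,"dy":0,"dz":0,"rx":0,"ry":0,"rz":0},{"dx":0,"dy":0,"dz":0,"rx":0,"ry":0,"rz":0},{"dx":0,"dy":0,"dz":0,"rx":0,"ry":0,"rz":0}]' -1
python3 -m inch '[{"dx":0,"dy":0,"dz":0,"rx":0,"ry":0,"rz":0},{"dx":0,"dy":0,"dz":0,"rx":0,"ry":0,"rz":0},{"dx":0,"dy":0,"dz":0,"rx":0,"ry":0,"rz":0},{"dx":0,"dy":0,"dz":0,"rx":0,"ry":0,"rz":0}]' | head -1
python3 g.py .5087 .2767 .13 67.4
```

```text
time: 5.45
tool_pos: [0.5118, 0.278, 0.0294]
t 5.45 pos [0.5118 0.278  0.0294] az 67.35 q6 -0.81 F [ 1.6  0.8 -0. ] w 1.002 gf 0.0
need d [ 0.003  -0.003   0.0042] r [ 0.0022  0.0022 -0.0006]
time: 5.95
tool_pos: [0.5109, 0.2777, 0.0289]
tool_rot: [0.001, 0.196, 0.981, 0.001]
contact_force: [-0.1, 0.5, 4.7]
gripper_width: 0.648
grasp_force: 65.2
time: 6.35
t 6.35 pos [0.5109 0.2777 0.0289] az 67.35 q6 -0.81 F [1.  0.8 6. ] w 0.646 gf 65.4
need d [ 0.0019 -0.0019 -0.1263] r [ 0.0013  0.0014 -0.0005]
```

```bash
python3 -m inch '[{"dx":0,"dy":0,"dz":-0.03,"rx":0,"ry":0,"rz":0},{"dx":0,"dy":0,"dz":-0.06,"rx":0,"ry":0,"rz":0},{"dx":0,"dy":0,"dz":-0.09,"rx":0,"ry":0,"rz":0},{"dx":0,"dy":0,"dz":-0.13,"rx":0,"ry":0,"rz":0},{"dx":0,"dy":0,"dz":-0.15,"rx":0,"ry":0,"rz":0}]' | head -2
python3 g.py .52 .03 .15 -1.6
python3 - <<'E'
from plant import optics; import cv2, numpy as np
a=optics.grab_frame("side")[270:420,220:370,::-1]; cv2.imwrite("pics/g2.png",cv2.resize(a,(600,600),interpolation=cv2.INTER_CUBIC))
E
```

```text
time: 6.85
tool_pos: [0.5102, 0.2773, 0.1493]
t 6.85 pos [0.5102 0.2773 0.1493] az 67.35 q6 -0.81 F [ 0.2  0.1 -2.2] w 0.646 gf 69.0
need d [-0.1304 -0.2806 -0.0011] r [1.500e-03 3.000e-04 8.023e-01]
```

View pics/g2.png

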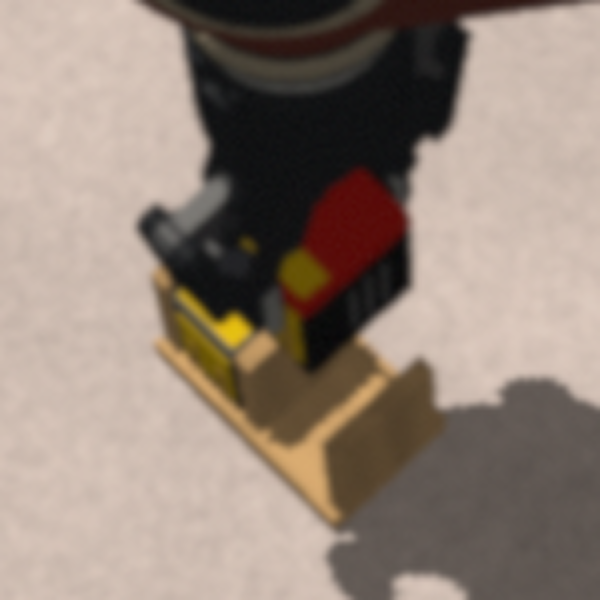

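The red pack is lifted clear of the rack and upright, and the spare is still in its bay. Next I'll carry it to the free bench and turn it.

```bash
python3 -m inch '[{"dx":-0.02,"dy":-0.045,"dz":0,"rx":0,"ry":0,"rz":0},{"dx":-0.045,"dy":-0.095,"dz":0,"rx":0,"ry":0,"rz":0},{"dx":-0.07,"dy":-0.15,"dz":0,"rx":0,"ry":0,"rz":0},{"dx":-0.09,"dy":-0.2,"dz":0,"rx":0,"ry":0,"rz":0},{"dx":-0.11,"dy":-0.24,"dz":0,"rx":0,"ry":0,"rz":0}]' | head -2
python3 -m inch '[{"dx":-0.02,"dy":-0.04,"dz":0,"rx":0,"ry":0,"rz":0.08},{"dx":-0.02,"dy":-0.04,"dz":0,"rx":0,"ry":0,"rz":0.16},{"dx":-0.02,"dy":-0.04,"dz":0,"rx":0,"ry":0,"rz":0.24},{"dx":-0.02,"dy":-0.04,"dz":0,"rx":0,"ry":0,"rz":0.32},{"dx":-0.02,"dy":-0.04,"dz":0,"rx":0,"ry":0,"rz":0.4}]' | head -2
python3 -m inch '[{"dx":0,"dy":0,"dz":0,"rx":0,"ry":0,"rz":0.08},{"dx":0,"dy":0,"dz":0,"rx":0,"ry":0,"rz":0.16},{"dx":0,"dy":0,"dz":0,"rx":0,"ry":0,"rz":0.24},{"dx":0,"dy":0,"dz":0,"rx":0,"ry":0,"rz":0.32},{"dx":0,"dy":0,"dz":0,"rx":0,"ry":0,"rz":0.4}]' | head -2
python3 g.py .52 .03 .025 -1.6
```

```text
time: 7.4
tool_pos: [0.5154, 0.064, 0.1452]
time: 7.9
tool_pos: [0.5182, 0.0302, 0.1452]
time: 8.4
tool_pos: [0.5182, 0.0304, 0.1451]
t 8.4 pos [0.5182 0.0304 0.1451] az -1.69 q6 -0.06 F [-0.4  0.4 -3.2] w 0.649 gf 68.9
need d [-0.0005  0.0027  0.1502] r [-0.0022 -0.0001 -0.0011]
```

```bash
python3 -m inch '[{"dx":0,"dy":0,"dz":0.04,"rx":-0.002,"ry":0,"rz":0},{"dx":0,"dy":0,"dz":0.08,"rx":-0.002,"ry":0,"rz":0},{"dx":0,"dy":0,"dz":0.11,"rx":-0.002,"ry":0,"rz":0},{"dx":0,"dy":0,"dz":0.135,"rx":-0.002,"ry":0,"rz":0},{"dx":0,"dy":0,"dz":0.142,"rx":-0.002,"ry":0,"rz":0}]' | head -2
python3 -m inch '[{"dx":0,"dy":0,"dz":0.002,"rx":0,"ry":0,"rz":0},{"dx":0,"dy":0,"dz":0.004,"rx":0,"ry":0,"rz":0},{"dx":0,"dy":0,"dz":0.006,"rx":0,"ry":0,"rz":0},{"dx":0,"dy":0,"dz":0.006,"rx":0,"ry":0,"rz":0}]'
python3 g.py .52 .03 .024 -1.6
```

```text
time: 8.9
tool_pos: [0.5157, 0.0306, 0.0292]
time: 9.3
tool_pos: [0.5201, 0.0303, 0.0298]
tool_rot: [0.002, 0.716, 0.698, 0.002]
contact_force: [0.3, 0.9, -2.1]
gripper_width: 0.645
grasp_force: 69.0
t 9.3 pos [0.5201 0.0303 0.0298] az -1.4 q6 -0.06 F [ 0.3  0.9 -2.1] w 0.645 gf 69.0
need d [-0.0004 -0.0002  0.0072] r [0.0031 0.0001 0.0023]
```

```bash
python3 -m inch '[{"dx":0,"dy":0,"dz":0.002,"rx":0.002,"ry":0,"rz":0},{"dx":0,"dy":0,"dz":0.004,"rx":0.002,"ry":0,"rz":0},{"dx":0,"dy":0,"dz":0.004,"rx":0.002,"ry":0,"rz":0}]'|sed -n '2p;4p'
python3 -m inch '[{"dx":0,"dy":0,"dz":0.002,"rx":0,"ry":0,"rz":0},{"dx":0,"dy":0,"dz":0.002,"rx":0,"ry":0,"rz":0}]'|sed -n '2p;4p'
python3 g.py .52 .03 .024 -1.6
```

```text
tool_pos: [0.5193, 0.0304, 0.0256]
contact_force: [-0.2, 0.1, -2.1]
tool_pos: [0.5192, 0.0304, 0.0238]
contact_force: [0.4, -0.0, -2.2]
t 9.8 pos [0.5192 0.0304 0.0238] az -1.4 q6 -0.06 F [ 0.4 -0.  -2.2] w 0.646 gf 69.0
need d [-0.0005  0.001  -0.0002] r [-0.0003 -0.      0.0023]
```

```bash
python3 -m inch '[{"dx":0,"dy":0,"dz":0.001,"rx":0,"ry":0,"rz":0},{"dx":0,"dy":0,"dz":0.002,"rx":0,"ry":0,"rz":0},{"dx":0,"dy":0,"dz":0.002,"rx":0,"ry":0,"rz":0}]'|sed -n '2p;4p'
python3 -m inch '[{"dx":0,"dy":0,"dz":0.001,"rx":0,"ry":0,"rz":0},{"dx":0,"dy":0,"dz":0.001,"rx":0,"ry":0,"rz":0}]'|sed -n '2p;4p'
```

```text
tool_pos: [0.5196, 0.0304, 0.023]
contact_force: [-2.3, 0.3, 2.8]
tool_pos: [0.5196, 0.0304, 0.023]
contact_force: [-4.5, 1.4, 7.8]
```

```bash
python3 -m inch '[{"dx":0,"dy":0,"dz":0,"rx":0,"ry":0,"rz":0},{"dx":0,"dy":0,"dz":0,"rx":0,"ry":0,"rz":0},{"dx":0,"dy":0,"dz":0,"rx":0,"ry":0,"rz":0},{"dx":0,"dy":0,"dz":0,"rx":0,"ry":0,"rz":0},{"dx":0,"dy":0,"dz":0,"rx":0,"ry":0,"rz":0}]' 1|sed -n '4,6p'
python3 -m inch '[{"dx":0,"dy":0,"dz":-0.01,"rx":0,"ry":0,"rz":0},{"dx":0,"dy":0,"dz":-0.05,"rx":0,"ry":0,"rz":0},{"dx":0,"dy":0,"dz":-0.09,"rx":0,"ry":0,"rz":0},{"dx":0,"dy":0,"dz":-0.14,"rx":0,"ry":0,"rz":0},{"dx":0,"dy":0,"dz":-0.14,"rx":0,"ry":0,"rz":0}]' 1|sed -n '2p'
for i in 1 2; do python3 -m inch '[{"dx":0,"dy":0,"dz":0,"rx":0,"ry":0,"rz":0.1},{"dx":0,"dy":0,"dz":0,"rx":0,"ry":0,"rz":0.2},{"dx":0,"dy":0,"dz":0,"rx":0,"ry":0,"rz":0.3},{"dx":0,"dy":0,"dz":0,"rx":0,"ry":0,"rz":0.4},{"dx":0,"dy":0,"dz":0,"rx":0,"ry":0,"rz":0.5}]'|sed -n '2p'; done
python3 g.py .5195 .0305 .03 -91.5
python3 - <<'E'
from h import *
from plant import nets
for c in ("side","top"):
    im=np.ascontiguousarray(optics.grab_frame(c)[:,:,::-1]); cv2.imwrite(f"pics/b_{c}.png",im)
    p=proj(c,[[.5195,.0305,.06]])[0]; print(c,p)
    r,y=pack(c,im,(p[0],p[1],50,50),.06)
    for n,q in (("red",r),("yel",y)):
        for m in q[:1]:
            P=onplane(c,px(m),.06); rc=cv2.minAreaRect(np.float32(P[:,:2]*1000)); print(c,n,m.sum(),P.mean(0).round(4),[np.round(v,1) for v in rc])
E
```

```text
contact_force: [-0.5, 0.3, -0.0]
gripper_width: 1.0
grasp_force: 0.0
tool_pos: [0.5239, 0.0301, 0.1414]
tool_pos: [0.5193, 0.0304, 0.1337]
tool_pos: [0.5193, 0.0304, 0.1336]
t 12.3 pos [0.5193 0.0304 0.1336] az -87.7 q6 1.45 F [-0.1 -0.1 -0.2] w 1.002 gf 0.0
need d [ 3.000e-04 -1.000e-04  1.295e-01] r [-0.      0.0001  0.0442]
side [350.29105342 252.89214979]
side red 5539 [0.5113 0.035  0.06  ] [array([516.7,  34.2]), array([43.3, 51.9]), np.float64(87.5)]
side yel 1518 [0.5379 0.0294 0.06  ] [array([537.9,  29.3]), array([37.6, 13.2]), np.float64(89.7)]
top [330.90128266 265.50397755]
top red 22 [0.574  0.0666 0.06  ] [array([574.1,  66.6]), array([5. , 1.9]), np.float64(45.6)]
```

```bash
python3 -m inch '[{"dx":0,"dy":0,"dz":0,"rx":0,"ry":0,"rz":0.044},{"dx":0,"dy":0,"dz":0.04,"rx":0,"ry":0,"rz":0.044},{"dx":0,"dy":0,"dz":0.08,"rx":0,"ry":0,"rz":0.044},{"dx":0,"dy":0,"dz":0.12,"rx":0,"ry":0,"rz":0.044},{"dx":0,"dy":0,"dz":0.136,"rx":0,"ry":0,"rz":0.044}]'|sed -n '2p;4p'
python3 g.py .5195 .0305 .024 -91.5
python3 -m inch '[{"dx":0,"dy":0,"dz":0,"rx":0,"ry":0,"rz":0},{"dx":0,"dy":0,"dz":0,"rx":0,"ry":0,"rz":0},{"dx":0,"dy":0,"dz":0,"rx":0,"ry":0,"rz":0},{"dx":0,"dy":0,"dz":0,"rx":0,"ry":0,"rz":0},{"dx":0,"dy":0,"dz":0,"rx":0,"ry":0,"rz":0}]' -1
python3 g.py .5195 .0305 .024 -91.5
python3 -m inch '[{"dx":0,"dy":0,"dz":0,"rx":0,"ry":0,"rz":0},{"dx":0,"dy":0,"dz":0,"rx":0,"ry":0,"rz":0},{"dx":0,"dy":0,"dz":0,"rx":0,"ry":0,"rz":0},{"dx":0,"dy":0,"dz":0,"rx":0,"ry":0,"rz":0}]'|sed -n '2p;4,6p'
python3 g.py .5195 .0305 .15 -91.5
```

```text
tool_pos: [0.5168, 0.0306, 0.0215]
contact_force: [-0.3, -0.4, 0.7]
t 12.9 pos [0.5168 0.0306 0.0215] az -90.97 q6 1.5 F [-0.3 -0.4  0.7] w 1.0 gf 0.0
need d [ 0.0034  0.     -0.0031] r [-0.0002  0.0038  0.0062]
time: 13.4
tool_pos: [0.5215, 0.0303, 0.0273]
tool_rot: [0.0, 1.0, -0.01, 0.002]
contact_force: [-0.2, -1.0, 6.8]
gripper_width: 0.459
grasp_force: 62.1
t 13.4 pos [0.5215 0.0303 0.0273] az -91.11 q6 1.51 F [-0.2 -1.   6.8] w 0.459 gf 62.1
need d [-0.0025 -0.0003  0.0041] r [ 0.0001 -0.003   0.0045]
tool_pos: [0.5215, 0.0303, 0.0273]
contact_force: [0.2, 1.0, 6.5]
gripper_width: 0.458
grasp_force: 62.1
t 13.8 pos [0.5215 0.0303 0.0273] az -91.11 q6 1.51 F [0.2 1.  6.5] w 0.458 gf 62.1
need d [-0.0018 -0.0002 -0.1534] r [ 0.0001 -0.003   0.0045]
```

```bash
python3 -m inch '[{"dx":0,"dy":0,"dz":-0.02,"rx":0,"ry":0,"rz":0},{"dx":0,"dy":0,"dz":-0.06,"rx":0,"ry":0,"rz":0},{"dx":0,"dy":0,"dz":-0.11,"rx":0,"ry":0,"rz":0},{"dx":0,"dy":0,"dz":-0.16,"rx":0,"ry":0,"rz":0},{"dx":0,"dy":0,"dz":-0.173,"rx":0,"ry":0,"rz":0}]'|sed -n '2p;4p'
python3 -m inch '[{"dx":0,"dy":0.05,"dz":0,"rx":0,"ry":0,"rz":0},{"dx":0,"dy":0.11,"dz":0,"rx":0,"ry":0,"rz":0},{"dx":0,"dy":0.17,"dz":0,"rx":0,"ry":0,"rz":0},{"dx":0,"dy":0.22,"dz":0,"rx":0,"ry":0,"rz":0},{"dx":0,"dy":0.26,"dz":0,"rx":0,"ry":0,"rz":0}]'|sed -n '2p;4p'
python3 -m inch '[{"dx":0,"dy":0.03,"dz":0,"rx":0,"ry":0,"rz":0},{"dx":0,"dy":0.05,"dz":0,"rx":0,"ry":0,"rz":0},{"dx":0,"dy":0.06,"dz":0,"rx":0,"ry":0,"rz":0},{"dx":0,"dy":0.06,"dz":0,"rx":0,"ry":0,"rz":0},{"dx":0,"dy":0.06,"dz":0,"rx":0,"ry":0,"rz":0}]'|sed -n '2p;4p'
python3 g.py .524 -.225 .165 -91.6
python3 - <<'E'
from h import *
A=[]
for c,(u,v) in (("side",(383,150)),("top",(446,255))):
    im=np.ascontiguousarray(optics.grab_frame(c)[:,:,::-1]); cv2.imwrite(f"pics/d_{c}.png",im)
    A.append(cv2.resize(im[v-85:v+75,u-60:u+60],(400,533),interpolation=cv2.INTER_CUBIC))
cv2.imwrite("pics/d1.png",np.hstack(A))
E
```

```text
tool_pos: [0.5221, 0.0302, 0.1688]
contact_force: [1.4, -0.3, -0.8]
tool_pos: [0.514, -0.1794, 0.1614]
contact_force: [0.3, 0.3, -1.6]
tool_pos: [0.5143, -0.2246, 0.1629]
contact_force: [0.1, 1.6, -2.7]
t 15.3 pos [ 0.5143 -0.2246  0.1629] az -91.09 q6 1.05 F [ 0.1  1.6 -2.7] w 0.454 gf 61.7
need d [ 0.0121  0.0002 -0.0027] r [-0.0006  0.0004  0.006 ]
```

View pics/d1.png

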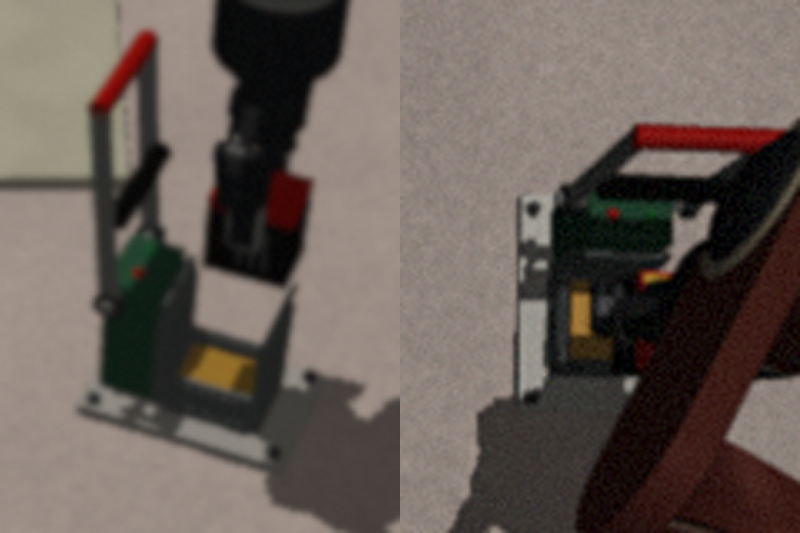

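The side half shows the pack above the socket, with its bottom edge running from about (385,144) to (408,150) px. It is still a little to the near side (−x), and the clamp is clear. I'll measure it relative to the dock in the same camera.

Run:
```python
from h import *
from scipy.optimize import least_squares
S=lambda u,v:((u+.5)/(10/3)-.5+323,(v+.5)/(10/3)-.5+65)
D=[(S(206,262),(.028,.02,-.03)),(S(284,286),(-.028,.02,-.03)),(S(312,180),(-.028,-.02,.03))]
a=np.radians(-1.1); 
def res(p,z=None):
    z=p[2] if z is None else z
    return np.r_[[proj("side",[[p[0]+np.cos(a)*l[0]-np.sin(a)*l[1],p[1]+np.sin(a)*l[0]+np.cos(a)*l[1],z+l[2]]])[0]-uv for uv,l in D]].ravel()
f=least_squares(res,[.514,-.2246,.166]);print(f.x.round(4),f.fun.round(1))
f=least_squares(lambda p:res(p,.166),[.514,-.2246]);print(f.x.round(4),f.fun.round(1))
# rough socket feature: wall tops near tip, in side view, on z=.102
print(onplane("side",[S(295,287)],.102).round(4))
# stripe in top view & plate left edge
im=cv2.imread("pics/d_top.png"); T=lambda u,v:((u-400+.5)/(10/3)-.5+386,(v+.5)/(10/3)-.5+170)
print("stripe front-left corner top",onplane("top",[T(640,272)],.196).round(4),"plate left edge",onplane("top",[T(570,283),T(570,360)],.032).round(4))
```

```text
[ 0.5272 -0.2959  0.1101] [-0.1  0.3 -0.1 -0.3  0.1  0. ]
[ 0.5127 -0.2304] [-1.5  0.7  0.3  0.7  1.2 -1.5]
[[ 0.4872 -0.2517  0.102 ]]
stripe front-left corner top [[ 0.5397 -0.2034  0.196 ]] plate left edge [[ 0.549  -0.2062  0.032 ]
 [ 0.4974 -0.2056  0.032 ]]
```

```bash
python3 -m inch '[{"dx":0.007,"dy":0,"dz":0,"rx":0,"ry":0,"rz":0.006},{"dx":0.0145,"dy":0,"dz":0,"rx":0,"ry":0,"rz":0.006},{"dx":0.0145,"dy":0,"dz":0.02,"rx":0,"ry":0,"rz":0.006},{"dx":0.0145,"dy":0,"dz":0.035,"rx":0,"ry":0,"rz":0.006},{"dx":0.0145,"dy":0,"dz":0.035,"rx":0,"ry":0,"rz":0.006}]'|sed -n '2p;4p'
python3 g.py .5258 -.225 .12 -91.6
python3 - <<'E'
from h import *
A=[]
for c,(u,v) in (("side",(383,150)),("top",(446,255))):
    im=np.ascontiguousarray(optics.grab_frame(c)[:,:,::-1]); cv2.imwrite(f"pics/e_{c}.png",im)
    A.append(cv2.resize(im[v-40:v+60,u-30:u+45] if c=="side" else im[v-50:v+50,u-35:u+40],(400,533),interpolation=cv2.INTER_CUBIC))
cv2.imwrite("pics/e1.png",np.hstack(A))
E
```

```text
tool_pos: [0.5239, -0.2245, 0.1313]
contact_force: [-0.1, 0.4, -2.0]
t 15.9 pos [ 0.5239 -0.2245  0.1313] az -91.64 q6 1.06 F [-0.1  0.4 -2. ] w 0.46 gf 61.6
need d [0.0024 0.0006 0.0141] r [-0.0022  0.004  -0.0004]
```

View pics/e1.png

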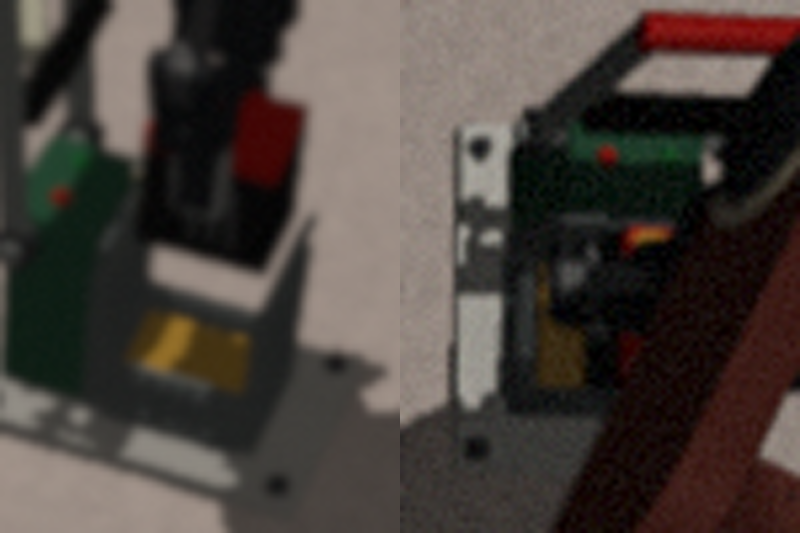

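The side view shows the pack's underside at the height of the wall tops, between the near wall tip at about (411,150) px and the back wall. I'll lower it in small steps and watch the force.

```bash
python3 -m inch '[{"dx":0,"dy":0,"dz":0.006,"rx":-0.002,"ry":0.003,"rz":0},{"dx":0,"dy":0,"dz":0.012,"rx":-0.002,"ry":0.003,"rz":0},{"dx":0,"dy":0,"dz":0.012,"rx":-0.002,"ry":0.003,"rz":0}]'|sed -n '2p;4p'
python3 -m inch '[{"dx":0,"dy":0,"dz":0.006,"rx":0,"ry":0,"rz":0},{"dx":0,"dy":0,"dz":0.012,"rx":0,"ry":0,"rz":0},{"dx":0,"dy":0,"dz":0.012,"rx":0,"ry":0,"rz":0}]'|sed -n '2p;4p'
python3 g.py .5258 -.225 .06 -91.6
```

```text
tool_pos: [0.5255, -0.2256, 0.1249]
contact_force: [-0.4, 0.1, -2.3]
tool_pos: [0.5255, -0.2255, 0.115]
contact_force: [-0.3, -1.0, -2.5]
t 16.6 pos [ 0.5255 -0.2255  0.115 ] az -91.65 q6 1.06 F [-0.3 -1.  -2.5] w 0.46 gf 61.6
need d [ 0.0002 -0.0008  0.0688] r [ 0.0014 -0.002  -0.0006]
```

```bash
for i in 1 2 3; do python3 -m inch '[{"dx":0,"dy":0,"dz":0.006,"rx":0,"ry":0,"rz":0},{"dx":0,"dy":0,"dz":0.012,"rx":0,"ry":0,"rz":0},{"dx":0,"dy":0,"dz":0.012,"rx":0,"ry":0,"rz":0}]'|sed -n '2p;4p'; done
python3 g.py .5258 -.225 .06 -91.6
```

```text
tool_pos: [0.5255, -0.2255, 0.1054]
contact_force: [0.0, -0.7, -2.4]
tool_pos: [0.5255, -0.2255, 0.0958]
contact_force: [-0.0, -0.5, -2.8]
tool_pos: [0.5255, -0.2256, 0.0862]
contact_force: [-0.8, -0.1, -2.9]
t 17.5 pos [ 0.5255 -0.2256  0.0862] az -91.64 q6 1.06 F [-0.8 -0.1 -2.9] w 0.459 gf 61.6
need d [ 0.0002 -0.0008  0.0328] r [ 0.0014 -0.0019 -0.0005]
```

```bash
for i in 1 2 3 4; do python3 -m inch '[{"dx":0,"dy":0,"dz":0.004,"rx":0,"ry":0,"rz":0},{"dx":0,"dy":0,"dz":0.007,"rx":0,"ry":0,"rz":0},{"dx":0,"dy":0,"dz":0.007,"rx":0,"ry":0,"rz":0}]'|sed -n '2p;4p'; done
python3 g.py .5258 -.225 .06 -91.6
```

```text
tool_pos: [0.5259, -0.2258, 0.0812]
contact_force: [-0.1, 0.4, -2.0]
tool_pos: [0.5259, -0.2258, 0.0756]
contact_force: [-0.5, -0.3, -2.4]
tool_pos: [0.5259, -0.2258, 0.0699]
contact_force: [-0.3, 0.4, -2.8]
tool_pos: [0.5259, -0.2258, 0.0643]
contact_force: [0.3, -0.3, -2.0]
t 18.7 pos [ 0.5259 -0.2258  0.0643] az -91.65 q6 1.06 F [ 0.3 -0.3 -2. ] w 0.458 gf 61.6
need d [-0.0002 -0.001   0.0054] r [ 0.0017 -0.0024 -0.0005]
```

```bash
for i in 1 2 ; do python3 -m inch '[{"dx":0,"dy":0,"dz":0.0015,"rx":0,"ry":0,"rz":0},{"dx":0,"dy":0,"dz":0.003,"rx":0,"ry":0,"rz":0},{"dx":0,"dy":0,"dz":0.003,"rx":0,"ry":0,"rz":0}]'|sed -n '2p;4p'; done
python3 -m inch '[{"dx":0,"dy":0,"dz":0.001,"rx":0,"ry":0,"rz":0},{"dx":0,"dy":0,"dz":0.001,"rx":0,"ry":0,"rz":0}]'|sed -n '2p;4p'
```

```text
tool_pos: [0.5262, -0.2259, 0.0623]
contact_force: [0.3, -0.3, -1.4]
tool_pos: [0.5261, -0.2259, 0.0598]
contact_force: [-1.2, 0.3, -1.7]
tool_pos: [0.5264, -0.2261, 0.0594]
contact_force: [1.4, 0.9, -1.9]
```

```bash
for i in 1 2 3; do python3 -m inch '[{"dx":0,"dy":0,"dz":0.001,"rx":0,"ry":0,"rz":0},{"dx":0,"dy":0,"dz":0.001,"rx":0,"ry":0,"rz":0}]'|sed -n '2p;4p'; done
```

```text
tool_pos: [0.5264, -0.2261, 0.0591]
contact_force: [-2.4, -0.1, 1.8]
tool_pos: [0.5265, -0.2261, 0.0581]
contact_force: [-2.2, 1.7, 3.2]
tool_pos: [0.5265, -0.2261, 0.0571]
contact_force: [-2.2, -0.4, 3.3]
```

Contact is with the sprung plate at the expected height, so I'll release and rise.

```bash
python3 -m inch '[{"dx":0,"dy":0,"dz":0,"rx":0,"ry":0,"rz":0},{"dx":0,"dy":0,"dz":0,"rx":0,"ry":0,"rz":0},{"dx":0,"dy":0,"dz":0,"rx":0,"ry":0,"rz":0},{"dx":0,"dy":0,"dz":0,"rx":0,"ry":0,"rz":0},{"dx":0,"dy":0,"dz":0,"rx":0,"ry":0,"rz":0}]' 1|sed -n '2p;4,6p'
python3 -m inch '[{"dx":0,"dy":0,"dz":-0.02,"rx":0,"ry":0,"rz":0},{"dx":0,"dy":0,"dz":-0.06,"rx":0,"ry":0,"rz":0},{"dx":0,"dy":0,"dz":-0.1,"rx":0,"ry":0,"rz":0},{"dx":0,"dy":0,"dz":-0.14,"rx":0,"ry":0,"rz":0},{"dx":0,"dy":0,"dz":-0.14,"rx":0,"ry":0,"rz":0}]'|sed -n '2p;4p'
python3 g.py .38 -.225 .28 -91.6
python3 - <<'E'
from h import *
A=[]
for c,(u,v) in (("side",(383,150)),("top",(446,255))):
    im=np.ascontiguousarray(optics.grab_frame(c)[:,:,::-1]); cv2.imwrite(f"pics/f_{c}.png",im)
    A.append(cv2.resize(im[v-90:v+70,u-60:u+60] if c=="side" else im[v-50:v+50,u-35:u+40],(400,533),interpolation=cv2.INTER_CUBIC))
cv2.imwrite("pics/f1.png",np.hstack(A))
E
```

```text
tool_pos: [0.5263, -0.226, 0.0568]
contact_force: [-0.6, -0.2, -0.1]
gripper_width: 1.0
grasp_force: 0.0
tool_pos: [0.529, -0.2275, 0.1768]
contact_force: [0.4, -0.7, 1.0]
t 21.1 pos [ 0.529  -0.2275  0.1768] az -91.64 q6 1.06 F [ 0.4 -0.7  1. ] w 1.004 gf 0.0
need d [-0.1843  0.0033 -0.1318] r [ 0.006  -0.0101 -0.0005]
```

View pics/f1.png

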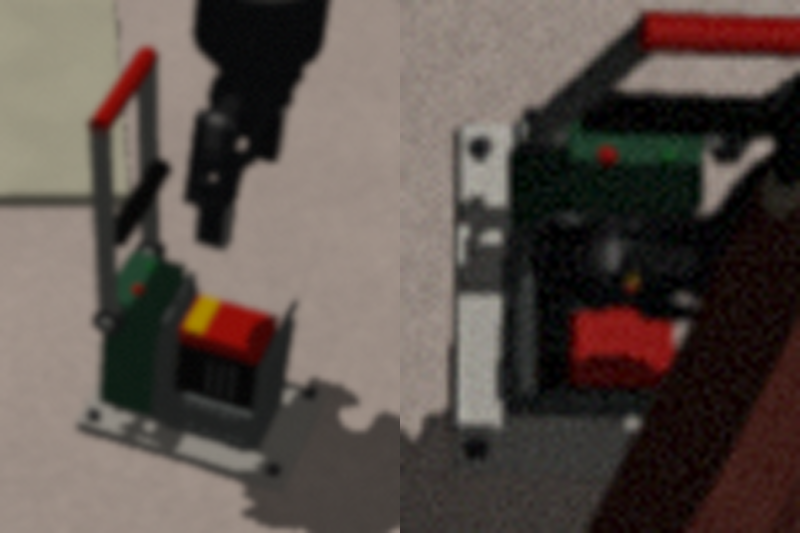

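The pack stands in the socket with its yellow end to the hinge. In the side half the red handle runs from about (353,99) to (368,76) px, so the clamp is still open. Next I'll rise, turn and go above the handle.

```bash
python3 -m inch '[{"dx":0,"dy":0,"dz":-0.05,"rx":0,"ry":0,"rz":0},{"dx":0,"dy":0,"dz":-0.1,"rx":0,"ry":0,"rz":0},{"dx":0,"dy":0,"dz":-0.15,"rx":0,"ry":0,"rz":0},{"dx":0,"dy":0,"dz":-0.19,"rx":0,"ry":0,"rz":0},{"dx":0,"dy":0,"dz":-0.19,"rx":0,"ry":0,"rz":0}]'|sed -n '2p'
for i in 1 2; do python3 -m inch '[{"dx":0,"dy":0,"dz":0,"rx":0,"ry":0,"rz":-0.1},{"dx":0,"dy":0,"dz":0,"rx":0,"ry":0,"rz":-0.2},{"dx":0,"dy":0,"dz":0,"rx":0,"ry":0,"rz":-0.3},{"dx":0,"dy":0,"dz":0,"rx":0,"ry":0,"rz":-0.4},{"dx":0,"dy":0,"dz":0,"rx":0,"ry":0,"rz":-0.5}]'|sed -n '2p'; done
python3 g.py .606 -.228 .31 -1.6
```

```text
tool_pos: [0.5266, -0.226, 0.3263]
tool_pos: [0.5244, -0.2248, 0.3183]
tool_pos: [0.5244, -0.2248, 0.3183]
t 22.7 pos [ 0.5244 -0.2248  0.3183] az -5.35 q6 -0.44 F [ 1.1 -0.3  0.3] w 1.005 gf 0.0
need d [0.0055 0.1019 0.0105] r [ 0.0006  0.0006 -0.0436]
```

```bash
python3 -m inch '[{"dx":0.0055,"dy":0.05,"dz":0,"rx":0,"ry":0,"rz":-0.044},{"dx":0.0055,"dy":0.1015,"dz":0,"rx":0,"ry":0,"rz":-0.044},{"dx":0.0055,"dy":0.1015,"dz":0,"rx":0,"ry":0,"rz":-0.044},{"dx":0.0055,"dy":0.1015,"dz":0,"rx":0,"ry":0,"rz":-0.044}]'|sed -n '2p'
python3 g.py .606 -.228 .236 -1.6
python3 - <<'E'
from h import *
im=np.ascontiguousarray(optics.grab_frame("side")[:,:,::-1]); p=proj("side",[[.606,-.228,.25]])[0]
r,_=pack("side",im,(p[0],p[1],44,44),0)
for m in r[:2]: q=px(m); print(p.round(1),q.mean(0).round(1),q.min(0),q.max(0))
E
```

```text
tool_pos: [0.606, -0.2285, 0.3179]
t 23.1 pos [ 0.606  -0.2285  0.3179] az -1.89 q6 -0.44 F [ 0.2 -0.   0.9] w 0.996 gf 0.0
need d [7.000e-04 1.000e-04 1.024e-01] r [-0.0004  0.0005 -0.0034]
[359.   87.3] [355.3  92.6] [350.375  86.125] [359.875  97.625]
[359.   87.3] [365.2  78.4] [360.625  74.375] [368.875  82.375]
```

```bash
python3 -m inch '[{"dx":0,"dy":0,"dz":0.03,"rx":0,"ry":0,"rz":-0.003},{"dx":0,"dy":0,"dz":0.06,"rx":0,"ry":0,"rz":-0.003},{"dx":0,"dy":0,"dz":0.085,"rx":0,"ry":0,"rz":-0.003},{"dx":0,"dy":0,"dz":0.102,"rx":0,"ry":0,"rz":-0.003},{"dx":0,"dy":0,"dz":0.102,"rx":0,"ry":0,"rz":-0.003}]'|sed -n '2p;4p'
python3 -m inch '[{"dx":0,"dy":0,"dz":0,"rx":0,"ry":0,"rz":0},{"dx":0,"dy":0,"dz":0,"rx":0,"ry":0,"rz":0},{"dx":0,"dy":0,"dz":0,"rx":0,"ry":0,"rz":0},{"dx":0,"dy":0,"dz":0,"rx":0,"ry":0,"rz":0},{"dx":0,"dy":0,"dz":0,"rx":0,"ry":0,"rz":0}]' -1|sed -n '2p;4,6p'
python3 -m inch '[{"dx":0,"dy":0,"dz":0,"rx":0,"ry":0,"rz":0},{"dx":0,"dy":0,"dz":0,"rx":0,"ry":0,"rz":0},{"dx":0,"dy":0,"dz":0,"rx":0,"ry":0,"rz":0},{"dx":0,"dy":0,"dz":0,"rx":0,"ry":0,"rz":0}]' |sed -n '2p;4,6p'
python3 g.py .606 -.228 .236 -1.6
```

```text
tool_pos: [0.6049, -0.2286, 0.2372]
contact_force: [0.9, 0.3, -0.2]
tool_pos: [0.6068, -0.2293, 0.2403]
contact_force: [-1.3, -0.4, 12.7]
gripper_width: 0.148
grasp_force: 35.2
tool_pos: [0.6068, -0.2292, 0.2405]
contact_force: [-2.9, 0.4, 4.6]
gripper_width: 0.138
grasp_force: 58.7
t 24.55 pos [ 0.6068 -0.2292  0.2405] az -1.65 q6 -0.45 F [-2.9  0.4  4.6] w 0.138 gf 58.7
need d [ 0.0015 -0.0011  0.0056] r [ 0.0033  0.0023 -0.0006]
```

```bash
python3 -m inch '[{"dx":0,"dy":0,"dz":0,"rx":0,"ry":0,"rz":0},{"dx":0,"dy":0,"dz":0,"rx":0,"ry":0,"rz":0},{"dx":0,"dy":0,"dz":0.005,"rx":0,"ry":0,"rz":0},{"dx":0,"dy":0,"dz":0.01,"rx":0,"ry":0,"rz":0},{"dx":0,"dy":0,"dz":0.01,"rx":0,"ry":0,"rz":0}]' -0.2|sed -n '2p;4,6p'
python3 -m inch '[{"dx":0,"dy":0,"dz":0,"rx":0,"ry":0,"rz":0},{"dx":0,"dy":0,"dz":0,"rx":0,"ry":0,"rz":0},{"dx":0,"dy":0,"dz":0,"rx":0,"ry":0,"rz":0},{"dx":0,"dy":0,"dz":0,"rx":0,"ry":0,"rz":0},{"dx":0,"dy":0,"dz":0,"rx":0,"ry":0,"rz":0}]' -1|sed -n '2p;4,6p'
python3 g.py .606 -.228 .236 -1.6
```

```text
tool_pos: [0.6062, -0.2289, 0.2301]
contact_force: [0.3, -0.1, -1.6]
gripper_width: 0.402
grasp_force: 0.0
tool_pos: [0.6068, -0.2291, 0.2316]
contact_force: [0.7, 1.4, -0.8]
gripper_width: 0.143
grasp_force: 58.4
t 25.55 pos [ 0.6068 -0.2291  0.2316] az -1.65 q6 -0.45 F [ 0.7  1.4 -0.8] w 0.143 gf 58.4
need d [ 0.0014 -0.001  -0.0055] r [ 0.003   0.002  -0.0006]
```

```bash
python3 -m inch '[{"dx":0,"dy":-0.018,"dz":0,"rx":0,"ry":0,"rz":0},{"dx":0,"dy":-0.0365,"dz":0.001,"rx":0,"ry":0,"rz":0},{"dx":0,"dy":-0.055,"dz":0.005,"rx":0,"ry":0,"rz":0},{"dx":0,"dy":-0.073,"dz":0.009,"rx":0,"ry":0,"rz":0},{"dx":0,"dy":-0.073,"dz":0.009,"rx":0,"ry":0,"rz":0}]'|sed -n '2p;4,6p'
python3 g.py .548 -.228 .224 -1.6
```

```text
tool_pos: [0.5487, -0.228, 0.2269]
contact_force: [-2.2, 0.3, 5.8]
gripper_width: 0.139
grasp_force: 59.3
t 26.05 pos [ 0.5487 -0.228   0.2269] az -1.68 q6 -0.49 F [-2.2  0.3  5.8] w 0.139 gf 59.3
need d [ 0.     -0.001   0.0037] r [ 0.0058  0.0034 -0.0009]
```

```bash
python3 -m inch '[{"dx":0,"dy":-0.034,"dz":0.016,"rx":0,"ry":0,"rz":0},{"dx":0,"dy":-0.058,"dz":0.032,"rx":0,"ry":0,"rz":0},{"dx":0,"dy":-0.078,"dz":0.051,"rx":0,"ry":0,"rz":0},{"dx":0,"dy":-0.096,"dz":0.073,"rx":0,"ry":0,"rz":0},{"dx":0,"dy":-0.096,"dz":0.073,"rx":0,"ry":0,"rz":0}]'|sed -n '2p;4,6p'
python3 g.py .472 -.226 .166 -1.6
```

```text
tool_pos: [0.471, -0.2265, 0.1648]
contact_force: [0.2, -5.1, -4.1]
gripper_width: 0.138
grasp_force: 65.8
t 26.55 pos [ 0.471  -0.2265  0.1648] az -1.7 q6 -0.56 F [ 0.2 -5.1 -4.1] w 0.138 gf 65.8
need d [ 0.0006  0.0013 -0.0015] r [ 0.0033  0.004  -0.0012]
```

```bash
python3 -m inch '[{"dx":0,"dy":-0.007,"dz":0.012,"rx":0,"ry":0,"rz":0},{"dx":0,"dy":-0.014,"dz":0.024,"rx":0,"ry":0,"rz":0},{"dx":0,"dy":-0.02,"dz":0.037,"rx":0,"ry":0,"rz":0},{"dx":0,"dy":-0.0245,"dz":0.05,"rx":0,"ry":0,"rz":0},{"dx":0,"dy":-0.0245,"dz":0.05,"rx":0,"ry":0,"rz":0}]'|sed -n '2p;4,6p'
python3 g.py .4525 -.226 .125 -1.6
```

```text
tool_pos: [0.4528, -0.2261, 0.1255]
contact_force: [1.5, -5.7, -4.8]
gripper_width: 0.144
grasp_force: 68.8
t 27.05 pos [ 0.4528 -0.2261  0.1255] az -1.67 q6 -0.58 F [ 1.5 -5.7 -4.8] w 0.144 gf 68.8
need d [ 0.0002 -0.0004  0.0006] r [ 0.0039  0.0039 -0.0009]
```

```bash
python3 -m inch '[{"dx":0,"dy":-0.0025,"dz":0.009,"rx":0,"ry":0,"rz":0},{"dx":0,"dy":-0.0046,"dz":0.018,"rx":0,"ry":0,"rz":0},{"dx":0,"dy":-0.006,"dz":0.027,"rx":0,"ry":0,"rz":0},{"dx":0,"dy":-0.0075,"dz":0.037,"rx":0,"ry":0,"rz":0},{"dx":0,"dy":-0.0075,"dz":0.037,"rx":0,"ry":0,"rz":0}]'|sed -n '2p;4,6p'
python3 -m inch '[{"dx":0,"dy":-0.0005,"dz":0.006,"rx":0,"ry":0,"rz":0},{"dx":0,"dy":-0.001,"dz":0.012,"rx":0,"ry":0,"rz":0},{"dx":0,"dy":-0.001,"dz":0.018,"rx":0,"ry":0,"rz":0},{"dx":0,"dy":-0.001,"dz":0.018,"rx":0,"ry":0,"rz":0}]'|sed -n '2p;4,6p'
python3 g.py .447 -.226 .081 -1.6
```

```text
tool_pos: [0.4465, -0.226, 0.0957]
contact_force: [-0.9, -5.1, -1.2]
gripper_width: 0.142
grasp_force: 71.3
tool_pos: [0.4456, -0.226, 0.0819]
contact_force: [-2.9, -4.2, 2.6]
gripper_width: 0.14
grasp_force: 72.9
t 27.95 pos [ 0.4456 -0.226   0.0819] az -1.64 q6 -0.59 F [-2.9 -4.2  2.6] w 0.14 gf 72.9
need d [0.     0.0018 0.0012] r [ 0.002   0.0034 -0.0005]
```

Nearly closed. I'll press gently on to the stop.

```bash
for i in 1 2 3; do python3 -m inch '[{"dx":0,"dy":0,"dz":0.0015,"rx":0,"ry":0,"rz":0},{"dx":0,"dy":0,"dz":0.0025,"rx":0,"ry":0,"rz":0},{"dx":0,"dy":0,"dz":0.0025,"rx":0,"ry":0,"rz":0}]'|sed -n '2p;4p'; done
```

```text
tool_pos: [0.4456, -0.226, 0.0808]
contact_force: [-6.7, -2.6, 7.1]
tool_pos: [0.4456, -0.226, 0.0789]
contact_force: [-7.3, -1.5, 9.1]
tool_pos: [0.4456, -0.226, 0.0773]
contact_force: [-8.7, -1.7, 10.6]
```

```bash
for i in 1 2 3 4; do python3 -m inch '[{"dx":0,"dy":0,"dz":0.0015,"rx":0,"ry":0,"rz":0},{"dx":0,"dy":0,"dz":0.0025,"rx":0,"ry":0,"rz":0},{"dx":0,"dy":0,"dz":0.0025,"rx":0,"ry":0,"rz":0}]'|sed -n '2p;4p'; done
python3 - <<'E'
from h import *
im=np.ascontiguousarray(optics.grab_frame("side")[:,:,::-1]); cv2.imwrite("pics/k_side.png",im)
from plant import nets
d=nets.boxes_of("side","clamp_handle"); print([(x["confidence"],np.round(x["bbox"])) for x in d])
for q in (0,.05,.1,.15):
    L=np.array([[.07-.15*np.cos(q),s*.04,.1+.15*np.sin(q)] for s in (1,-1)]); a=-.03
    X=np.c_[.5237+np.cos(a)*L[:,0]-np.sin(a)*L[:,1],-.2285+np.sin(a)*L[:,0]+np.cos(a)*L[:,1],L[:,2]]; print(q,proj("side",X).round(1).tolist())
p=proj("side",X).mean(0); r,_=pack("side",im,(p[0],p[1],50,60),0)
for m in r: q=px(m); print(len(q),q.mean(0).round(1),q.min(0),q.max(0))
E
```

```text
tool_pos: [0.4456, -0.226, 0.0772]
contact_force: [-14.3, 1.7, 21.9]
tool_pos: [0.4455, -0.2261, 0.0765]
contact_force: [-17.7, 4.1, 30.3]
tool_pos: [0.4455, -0.2261, 0.0763]
contact_force: [-22.1, 7.5, 41.3]
tool_pos: [0.4455, -0.2262, 0.0762]
contact_force: [-28.9, 10.7, 51.9]
[(0.69, array([390., 155.,  80.,  53.]))]
0 [[421.3, 176.0], [432.5, 152.6]]
0.05 [[421.7, 173.4], [432.9, 150.0]]
0.1 [[421.9, 170.7], [433.2, 147.4]]
0.15 [[421.9, 168.0], [433.3, 144.6]]
713 [401.1 160.4] [398.625 155.875] [404.625 165.125]
397 [422.5 172.1] [419.875 167.875] [426.125 176.875]
242 [429.3 154.1] [426.625 151.875] [431.875 157.375]
```

It hits a firm stop with the force rising steeply, so the clamp is closed. I'll relieve the load, release with a small opening and rise.

```bash
python3 -m inch '[{"dx":0,"dy":0,"dz":-0.005,"rx":0,"ry":0,"rz":0},{"dx":0,"dy":0,"dz":-0.005,"rx":0,"ry":0,"rz":0}]'|sed -n '2p;4p'
python3 -m inch '[{"dx":0,"dy":0,"dz":0,"rx":0,"ry":0,"rz":0},{"dx":0,"dy":0,"dz":0,"rx":0,"ry":0,"rz":0},{"dx":0,"dy":0,"dz":0,"rx":0,"ry":0,"rz":0},{"dx":0,"dy":0,"dz":0,"rx":0,"ry":0,"rz":0}]' -0.3|sed -n '2p;4,6p'
python3 -m inch '[{"dx":0,"dy":0,"dz":-0.015,"rx":0,"ry":0,"rz":0},{"dx":0,"dy":0,"dz":-0.04,"rx":0,"ry":0,"rz":0},{"dx":0,"dy":0,"dz":-0.09,"rx":0,"ry":0,"rz":0},{"dx":0,"dy":0,"dz":-0.14,"rx":0,"ry":0,"rz":0},{"dx":0,"dy":0,"dz":-0.19,"rx":0,"ry":0,"rz":0}]'|sed -n '2p;4,6p'
python3 -m inch '[{"dx":0,"dy":-0.05,"dz":-0.03,"rx":0,"ry":0,"rz":0},{"dx":0,"dy":-0.09,"dz":-0.06,"rx":0,"ry":0,"rz":0},{"dx":0,"dy":-0.09,"dz":-0.06,"rx":0,"ry":0,"rz":0},{"dx":0,"dy":-0.09,"dz":-0.06,"rx":0,"ry":0,"rz":0}]'|sed -n '2p;4,6p'
python3 - <<'E'
from h import *
from plant import nets
for c in ("side","top"):
    im=np.ascontiguousarray(optics.grab_frame(c)[:,:,::-1]); cv2.imwrite(f"pics/z_{c}.png",im)
    for n in ("spare_center","trophy","motor","driver_grip","clamp_handle"): print(c,n,[(round(d["confidence"],2),[int(v) for v in d["bbox"]]) for d in nets.boxes_of(c,n)][:2])
    D=(.5237,-.2285) if c=="side" else (.5243,-.2242); a=-.03
    for q in (0,.06,.12):
        L=np.array([[.07-.15*np.cos(q),s*.04,.1+.15*np.sin(q)] for s in (1,-1)])
        X=np.c_[D[0]+np.cos(a)*L[:,0]-np.sin(a)*L[:,1],D[1]+np.sin(a)*L[:,0]+np.cos(a)*L[:,1],L[:,2]]; p=proj(c,X); print(q,p.mean(0).round(1))
    p=p.mean(0); r,_=pack(c,im,(p[0],p[1],60,60),0)
    for m in r: v=px(m); print(len(v),v.mean(0).round(1),v.min(0),v.max(0))
E
```

```text
tool_pos: [0.4455, -0.2261, 0.0765]
contact_force: [-16.5, 4.3, 30.5]
tool_pos: [0.4456, -0.2245, 0.0706]
contact_force: [-0.7, 0.4, 0.5]
gripper_width: 0.35
grasp_force: 0.0
tool_pos: [0.445, -0.2242, 0.2255]
contact_force: [0.2, -0.3, -0.3]
gripper_width: 0.352
grasp_force: 0.0
tool_pos: [0.3732, -0.2225, 0.2722]
contact_force: [-0.2, 0.3, 0.1]
gripper_width: 0.346
grasp_force: 0.0
side spare_center [(0.64, [283, 348, 41, 48]), (0.26, [395, 154, 81, 49])]
side trophy [(0.58, [245, 192, 56, 91]), (0.34, [186, 354, 39, 40])]
side motor [(0.65, [186, 351, 39, 42]), (0.35, [363, 438, 96, 61])]
side driver_grip [(0.62, [362, 438, 100, 61])]
side clamp_handle [(0.96, [392, 154, 85, 48]), (0.66, [184, 352, 39, 42])]
0 [426.9 164.3]
0.06 [427.4 161.2]
0.12 [427.6 158. ]
1907 [427.1 162.7] [420.875 150.875] [433.875 175.875]
1277 [399.  160.3] [393.625 155.375] [404.625 164.875]
1 [422.9 176.4] [422.875 176.375] [422.875 176.375]
top spare_center [(0.96, [228, 246, 35, 25]), (0.33, [350, 153, 51, 67])]
top trophy [(0.89, [348, 153, 49, 71])]
top motor [(0.77, [200, 178, 34, 38]), (0.49, [449, 262, 28, 25])]
top driver_grip [(0.57, [192, 331, 61, 52])]
top clamp_handle [(0.69, [452, 265, 44, 79])]
0 [453.1 302.1]
0.06 [454.4 302.1]
0.12 [455.7 301.7]
3174 [454.4 301.9] [434.875 298.625] [473.875 305.125]
2545 [451.2 272.3] [442.125 267.625] [460.125 277.125]
```

The bystanders and the spare read unchanged, and the handle images at about closed. I'll confirm by touching the bar from above with shut fingers, which also pushes out any remainder.

```bash
python3 -m inch '[{"dx":0,"dy":0.05,"dz":0,"rx":0,"ry":0,"rz":0},{"dx":0,"dy":0.09,"dz":0,"rx":0,"ry":0,"rz":0},{"dx":0,"dy":0.09,"dz":0.05,"rx":0,"ry":0,"rz":0},{"dx":0,"dy":0.09,"dz":0.1,"rx":0,"ry":0,"rz":0},{"dx":0,"dy":0.09,"dz":0.15,"rx":0,"ry":0,"rz":0}]' -1|sed -n '2p;4,6p'
python3 -m inch '[{"dx":0,"dy":0,"dz":0.02,"rx":0,"ry":0,"rz":0},{"dx":0,"dy":0,"dz":0.03,"rx":0,"ry":0,"rz":0},{"dx":0,"dy":0,"dz":0.03,"rx":0,"ry":0,"rz":0}]'|sed -n '2p;4,6p'
python3 g.py .446 -.226 .107 -1.6
```

```text
tool_pos: [0.446, -0.2247, 0.1503]
contact_force: [0.3, 0.2, -0.0]
gripper_width: 0.003
grasp_force: 0.0
tool_pos: [0.4453, -0.2245, 0.1265]
contact_force: [0.1, -0.2, -0.9]
gripper_width: -0.0
grasp_force: 0.0
t 33.05 pos [ 0.4453 -0.2245  0.1265] az -1.66 q6 -0.59 F [ 0.1 -0.2 -0.9] w -0.0 gf 0.0
need d [-0.0018  0.0009  0.0244] r [ 0.002   0.0013 -0.0008]
```

```bash
for i in 1 2 3 4 5; do python3 -m inch '[{"dx":0,"dy":0,"dz":0.0025,"rx":0,"ry":0,"rz":0},{"dx":0,"dy":0,"dz":0.005,"rx":0,"ry":0,"rz":0},{"dx":0,"dy":0,"dz":0.005,"rx":0,"ry":0,"rz":0}]'|sed -n '2p;4p'; done
```

```text
tool_pos: [0.4462, -0.2252, 0.1244]
contact_force: [0.1, 0.2, 0.2]
tool_pos: [0.4456, -0.2247, 0.1191]
contact_force: [0.5, -0.1, -0.8]
tool_pos: [0.4455, -0.2247, 0.1149]
contact_force: [0.8, 0.6, -0.5]
tool_pos: [0.4455, -0.2247, 0.1109]
contact_force: [-0.1, -0.1, 0.3]
tool_pos: [0.4458, -0.2249, 0.1072]
contact_force: [-0.1, -0.2, -0.2]
```

The fingertips reached 107 mm without touching, which is the bar's top at the closed position, so the clamp is shut. I'll retreat and hand in.

```bash
python3 -m inch '[{"dx":0,"dy":0,"dz":-0.05,"rx":0,"ry":0,"rz":0},{"dx":0,"dy":0,"dz":-0.1,"rx":0,"ry":0,"rz":0},{"dx":0,"dy":0,"dz":-0.15,"rx":0,"ry":0,"rz":0},{"dx":0,"dy":0,"dz":-0.18,"rx":0,"ry":0,"rz":0},{"dx":0,"dy":0,"dz":-0.18,"rx":0,"ry":0,"rz":0}]'|sed -n '2p;4p'
python3 -m inch '[{"dx":0,"dy":0,"dz":0,"rx":0,"ry":0,"rz":0},{"dx":0,"dy":0,"dz":0,"rx":0,"ry":0,"rz":0},{"dx":0,"dy":0,"dz":0,"rx":0,"ry":0,"rz":0}]'|sed -n '1,2p'
python3 -c "
from plant import ticket; print(ticket.job_done())"
```

```text
tool_pos: [0.447, -0.2257, 0.2566]
contact_force: [0.3, 0.1, 0.1]
time: 35.35
tool_pos: [0.4443, -0.2239, 0.2491]
the job is handed in; nothing more can be done
None
```

The red-topped pack is in the dock's socket with its yellow end to the hinge, the clamp is closed and let go, and I handed the job in at about 35 s; no verdict came back.

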